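Shake the dust collector's filter, then hold its lid half open

ROBOT

A 6-joint arm with a two-finger parallel gripper is mounted at the origin on a cart in front of the work surface, level with it; the furniture and walls round the work are solid. World frame = base frame: x ahead of the robot, y to its left, z up, the work surface at z = 0. Lengths are in m, angles in rad, forces in N, time in s.
With the tool pointing down it reaches from about 0.25 to 0.775 m from the base axis. Payload 4 kg.
Tool frame: the origin (TCP) lies midway between the tips of the shut fingers; the grasp point (between the pads) lies 19 mm behind it (robot.hold_point_z is the distance from the TCP to the grasp point, in m); z points along the fingers, y is the line along which they close (so a half turn about z gives the same grasp; the last joint's range is limited). The gripper opens to 94 mm and grips with 3 to 60 N. Pads are 16 mm wide; open, the fingers measure 119 mm over their backs; the gripper's body (75 mm by 177 mm) begins 78 mm behind the grasp point.
Start: joints at [-1.34, 0.087, 1.371, -0, 1.684, -0.103], TCP at [0.18, -0.52, 0.183] pointing down, gripper open.
Joint ranges: [-3.1, 3.1], [-0.76, 2.03], [0.27, 2.55], [-1.08, 4.22], [0.17, 2.65], [-2.57, 2.57]. Speed limits (rad/s): [2.79, 2.79, 3.14, 3.14, 3.14, 3.14].

INTERFACE

Orientations are given as [roll, pitch, yaw] about the fixed x, y, z axes, in that order (R = Rz(yaw) Ry(pitch) Rx(roll)).
In Python, from bench import readout, imaging, robot gives the robot as it stands.
- The arm moves only by the tool carry_out, never from a script. Its argument "motion" is text: rows parted by semicolons, each of 7 numbers parted by spaces: the shift along the tool's x, y, z each as a share of 200 mm, from -1 to 1, then the turn, a rotation vector about the tool's x, y, z each as a share of 120 degrees, from -1 to 1, then the opening, from 0 (shut) to 1 (fully open). A call has 1 to 12 rows; each row shifts and turns the commanded pose from where the row before left it, along the tool's axes as they then stand; what a row does not reach is not made up. A row lasts 1/8 s, in which the tool goes at most 62.5 mm and 10.7 degrees, less where a joint would pass 70% of its speed; a pose out of reach is approached as far as the arm can. A call with a number of a shift or a turn outside -1 to 1 is refused whole. A call with a gripper value outside its range is refused whole. The fingers move at their own pace and stop on an object; the grip force is fixed at half the most. Time passes only in rows, so rows that do not move let the fingers close. It gives the time, the measured TCP pose, the force, the opening and the grip force at its end, in the units of the state.
- readout.get_obs(): the state, without advancing time (a new reading comes with each control period).
- imaging.snapshot(name): name is "scene" or "top" or "wrist"; returns a dict with "pixels" (420x560x3 uint8, red, green, blue), "fx", "fy", "cx", "cy" (pixels), "R" (3x3) and "t" (3): a world point X has camera coordinates R X + t. Camera axes: x right, y down, z forward; pixel columns grow to the right and rows downward; lengths in m; the calibration is good to about 2 mm. A picture is of the moment at which its call begins. There is no depth.
- robot.close_job(): hands the job in; it is judged then, once.
The state is a dict: "time": time; "joint_positions": joint angles; "qvel": joint speeds; "joint_torque": joint torques, N m; "tool_pos": TCP position; "ee_rot": TCP orientation; "wrist_force": force on the tool from outside, world axes, zero at the start; "wrist_torque": the same for the moment, N m; "width": finger opening in m; "finger_force": force on a finger pad.
Only numpy, scipy, OpenCV 4.12 (cv2) and the standard library are available. Lean on these libraries where they do the work, as an engineer would, in place of code of your own. Each camera call takes 0.05 s, during which the arm holds its last target. There are 200 camera calls.

TASK

First, with the lid shut, turn the crank on top of the dust collector's filter canister clockwise (seen from above) through one full turn, so that its knob comes back to where it started. Then lift the lid of the dust box by its bar handle to 45 degrees, level with the sloping edge of the quadrant plate beside it, and finish while still holding it there by the handle, because it falls shut when let go. Leave the things lying round the machine alone.

Things in the scene. Friction and masses are not known exactly. Their poses are not given: they have to be found in the camera images.
- collector: Dust collector, fixed: base plate 235x360x8 mm; on its left half a grey steel dust box (135 deep, 160 wide, 110 mm high) with a lid, on its right half the filter canister. Origin at bench height near the plate's middle; x points from its front (lid handle) to the hinge side, y left, z up. Turned up to 0.3 rad. A steel quadrant plate on the box's left side has a top edge sloping at 45 degrees.
- dust_lid (a joint): Lid angle in rad: 0 shut (level), 0.785 = 45 degrees. The lid (145 deep, 164 wide, 5 mm thick, 0.3 kg with handle) is hinged along its far edge, opens upward to 1.8 rad at most and is pulled shut by its weight and a spring: raising it at the handle takes about 2 to 5 N, and it drops at once when let go.
- lid_handle: Lid handle: round steel bar 12 mm thick, 102 mm long, parallel to the hinge, between two straps, with 39 mm of free space between bar and lid edge, open below. It rolls freely on its pins, so the lid can swing while a grip on the bar keeps its direction. Origin: middle of the bar, 188 mm from the hinge line, 113 mm above the bench when shut; y along the bar (x, z roll with it).
- lid_hinge (a point): Point on the lid's hinge line, at the middle of the lid's width, 113 mm above the bench; axes as the collector's (hinge line = y). The bar moves on a circle of radius 188 mm about this line: at lid angle a it is 188*cos(a) mm towards -x and 188*sin(a) mm above the hinge.
- crank (a joint): Filter crank angle in rad, 0 at the start, growing clockwise seen from above; 6.283 is one full turn. A stop blocks anticlockwise turning from the start; light friction (about 1 to 2 N at the knob), it stays where it is left.
- crank_knob (a point): Middle of the black upright crank knob (22 mm thick, 45 mm high, from 158 to 203 mm above the bench; this point 183 mm above it). The knob spins freely on its pin, so a hand can lead it round without turning. It moves on a circle of radius 50 mm about crank_axis.
- crank_axis (a point): Point on the upright axis of crank and canister (canister 120 mm across; top at 146 mm, crank arm up to 160 mm above the bench), 183 mm above the bench, level with crank_knob. The crank may point any way at the start.
- sanding_block: Bystander, not to be disturbed: light and brown sanding block 65x112x37 mm, right of the collector. Origin in the middle of its underside.
- pencil: Bystander, not to be disturbed: red pencil 14x168x9 mm, in front of the collector. Origin in the middle of its underside.
- spindle: Bystander, not to be disturbed: turned pale wood spindle 37x207x37 mm, behind the collector. Origin in the middle of its underside.
- wax_tin: Bystander, not to be disturbed: low round tin 69 mm across, 36 mm high, left of the collector. Origin in the middle of its underside.
- offcut: Bystander, not to be disturbed: small brown wood offcut 30x55x18 mm, in front of the collector. Origin in the middle of its underside.
- pen_1: Bystander, not to be disturbed: red and white pen 17x135x16 mm, lying on the base plate behind the canister. Origin in the middle of its underside.

How it is judged:
On the way:
1. the crank has been turned clockwise through a full turn (at least 345 degrees) with the lid shut (value of joint crank above 6.02 rad and value of joint dust_lid below 0.1 rad), for 0.2 s.
At the end, for the whole second after the job is handed in: The lid stands still at 45 degrees (within 6 degrees), the fingers holding its bar handle with more than 1 N, and the crank has made one full turn, its knob back at its starting place within 20 degrees (value of joint dust_lid between 0.68 and 0.89 rad and velocity of joint dust_lid between -0.05 and 0.05 rad/s and contact force between the fingers and lid_handle above 1 N and value of joint crank between 5.93 and 6.64 rad); the arm keeps its last pose, push and grip.
It fails at once if the lid is lifted before the crank has made its turn (value of joint dust_lid above 0.12 rad and value of joint crank below 5.93 rad).
It fails at once if a thing lying round the machine is shifted by more than 3 cm (distance of any of sanding_block, pencil, spindle, wax_tin, offcut, pen_1 from where it was at the start of the episode above 0.03 m).
It also fails if it takes over 58 s, if anything falls off the work surface, if the arm or the gripper's body presses on something with over 40 N, if the wrist force passes 120 N, or if a joint passes its speed limit or range.

## Working session

There is one attempt and no reset: what is moved stays moved. The work goes in short steps, Python scripts to look and compute and a tool call to move; the robot and the scene stay as the last step left them, time stands still between calls to the robot, and variables do not carry over. Pictures are saved under pics/ and viewed, at most 10 in all, crops included, and the job is handed in when it is done.

Besides the shell and the picture viewer there is one more tool, called after "Call:" as a command line: name --argument value ..., lists and objects as JSON in quotes. carry_out: Moves the arm, as the interface text tells. Its arguments: {"type":"object","properties":{"motion":{"type":"string"}},"required":["motion"]}

```bash
mkdir -p pics; ls; python3 - <<'E'
from bench import readout, imaging, robot
import cv2
for n in ("scene","top"):
    s=imaging.snapshot(n); cv2.imwrite(f"pics/{n}0.png",s["pixels"][:,:,::-1])
    print(n,s["fx"],s["fy"],s["cx"],s["cy"],s["R"],s["t"])
print(readout.get_obs(), robot.hold_point_z)
E
```

```text
pics
scene 436.56893870176583 436.56893870176583 282.41960469061866 201.33789310393448 [[-0.88570413 -0.46402065  0.01459581]
 [-0.26544109  0.48036898 -0.83593461]
 [ 0.38087955 -0.74426506 -0.54863493]] [0.51775662 0.2540545  0.98511156]
top 405.12952022324316 405.12952022324316 277.7842339013793 205.31680566818957 [[ 0.01133624 -0.99990228 -0.00818073]
 [-0.98354781 -0.00967497 -0.18038877]
 [ 0.18029199  0.01009107 -0.98356137]] [0.03335906 0.59135495 0.90270746]
{'time': 0.1, 'joint_positions': array([-1.34009692e+00,  8.78821633e-02,  1.37207286e+00, -1.05884943e-05,
        1.68356214e+00, -1.03143121e-01]), 'qvel': array([-0.00056836, -0.00195746, -0.00474523, -0.00133964, -0.00112527,
        0.00046779]), 'joint_torque': array([ 1.69906547e-03, -3.41252482e+01, -3.03301156e+01,  7.19377049e-02,
        3.04430863e-02, -9.43507484e-05]), 'tool_pos': array([ 0.18007264, -0.51914043,  0.181836  ]), 'ee_rot': array([-3.13967729e+00, -1.87680373e-04,  3.33841165e-01]), 'wrist_force': array([0.27209588, 0.98457309, 0.22119824]), 'wrist_torque': array([-0.00698263,  0.03156886, -0.01260675]), 'finger_force': 0.0, 'width': 0.09400420192359953} 0.0188
```

View pics/top0.png

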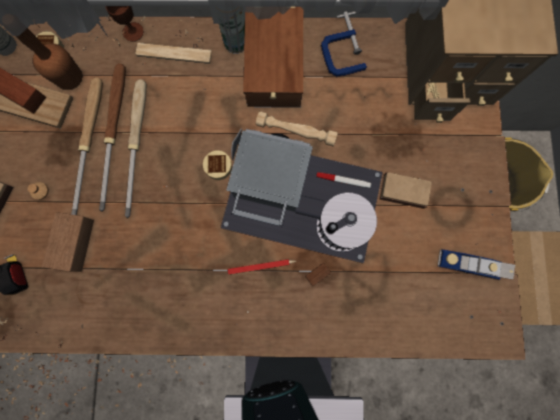

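View pics/scene0.png

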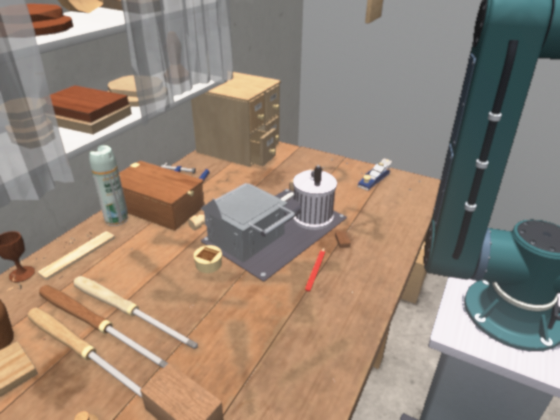

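The top view shows the plate at about (222-382, 130-260), the bar handle near (235,217)-(281,222), and the crank knob near (332,228) or (351,218). I'll zoom in to tell those two apart.

```bash
python3 - <<'E'
import cv2
a=cv2.imread("pics/top0.png")[125:270,215:390]
cv2.imwrite("pics/topc.png",cv2.resize(a,None,fx=4,fy=4,interpolation=cv2.INTER_CUBIC))
a=cv2.imread("pics/scene0.png")[155:285,190:350]
cv2.imwrite("pics/scc.png",cv2.resize(a,None,fx=4,fy=4,interpolation=cv2.INTER_CUBIC))
E
```

```text
(no output)
```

View pics/topc.png

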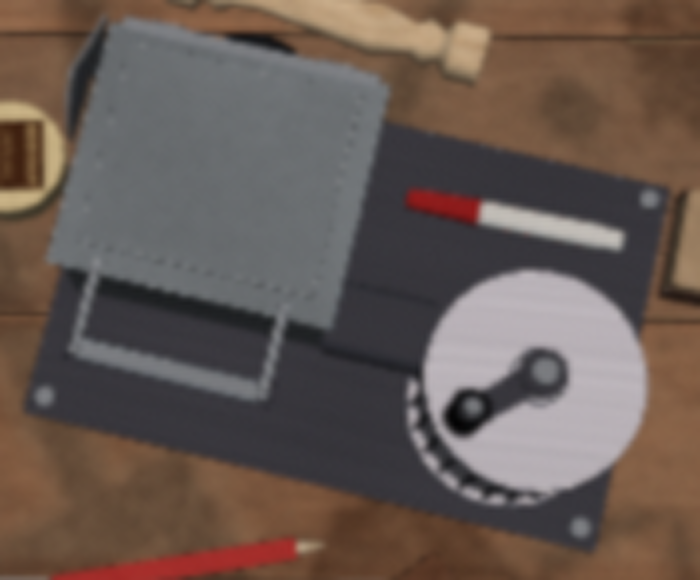

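View pics/scc.png

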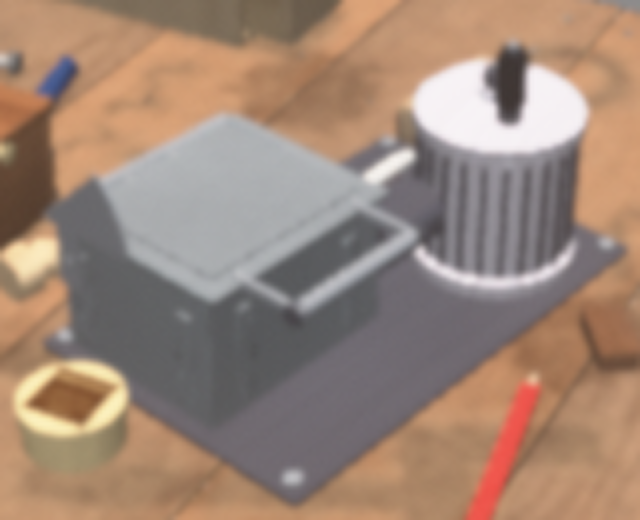

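The enlarged top view shows the canister lid centred at (535,382), the knob top at (470,407), bar ends at (80,348) and (262,390), and plate corners at (665,188), (595,550) and (25,412), all in crop pixels. The scene view confirms the lid is shut. Next I cast rays onto the planes at the known heights.

```bash
cat > h.py <<'E'
import numpy as np
from bench import readout, imaging, robot
from scipy.spatial.transform import Rotation as Ro
def ray(s,u,v,z):
    d=s["R"].T@np.array([(u-s["cx"])/s["fx"],(v-s["cy"])/s["fy"],1]); c=-s["R"].T@s["t"]
    return (c+d*(z-c[2])/d[2])
def proj(s,X):
    p=s["R"]@X+s["t"]; return np.array([s["fx"]*p[0]/p[2]+s["cx"],s["fy"]*p[1]/p[2]+s["cy"]])
def state():
    o=readout.get_obs(); return o, Ro.from_euler("xyz",o["ee_rot"]).as_matrix()
E
python3 - <<'E'
from h import *
s=imaging.snapshot("top"); np.set_printoptions(precision=4,suppress=True)
f=lambda u,v,z: ray(s,(u+.5)/4-.5+215,(v+.5)/4-.5+125,z)
ends=f(80,348,.119),f(262,390,.119)
d=ends[0]-ends[1]; print("bar",ends,np.mean(ends,0),np.linalg.norm(d),"yaw",np.arctan2(-d[0],d[1]))
print("lid front", f(50,262,.115),f(330,328,.115),"back",f(112,20,.115),f(387,85,.115))
c=f(535,382,.146);k=f(470,407,.203);print("axis",c,"hub",f(545,372,.17),"knob",k,np.linalg.norm((k-c)[:2]))
p=[f(665,188,.008),f(595,550,.008),f(25,412,.008)];print("plate",p,np.linalg.norm(p[0]-p[1]),np.linalg.norm(p[2]-p[1]))
e=p[0]-p[1];print("yawplate",np.arctan2(e[1],e[0]));e=p[2]-p[1];print(np.arctan2(-e[0],e[1]))
E
```

```text
bar (array([0.564 , 0.1335, 0.119 ]), array([0.5418, 0.0334, 0.119 ])) [0.5529 0.0834 0.119 ] 0.10248111488714869 yaw -0.2185827713538812
lid front [0.613  0.1521 0.115 ] [ 0.5773 -0.0037  0.115 ] back [0.755  0.1214 0.115 ] [ 0.7175 -0.0356  0.115 ]
axis [ 0.5437 -0.1108  0.146 ] hub [ 0.5454 -0.1121  0.17  ] knob [ 0.5226 -0.0692  0.203 ] 0.046674597562421274
plate [array([ 0.6879, -0.2176,  0.008 ]), array([ 0.4622, -0.1678,  0.008 ]), array([0.5423, 0.1791, 0.008 ])] 0.23110878179109276 0.3560628821244552
yawplate -0.2174161368272507
-0.22698438870044754
```

The bar is at (0.553, 0.083) with yaw about -0.22, the crank axis at about (0.545, -0.112) and the knob at about (0.522, -0.068). I'll raise the tool, turn it so the fingers close along the collector's x, and go above the knob.

Call:
carry_out --motion "0 0 -0.25 0 0 0 1; 0 0 -0.25 0 0 0 1; 0 0 0 0 0 -0.081 1; 0 0 0 0 0 -0.081 1; 0 0 0 0 0 -0.081 1; 0 0 0 0 0 -0.081 1; 0 0 0 0 0 -0.081 1; 0 0 0 0 0 -0.081 1; 0 0 0 0 0 0 1"

```text
time: 1.27
tool_pos: [0.1802, -0.5195, 0.2825]
ee_rot: [-3.141, -0.001, 1.35]
wrist_force: [0.2, -0.2, 0.1]
width: 0.0942
finger_force: 0.0
```

Call:
carry_out --motion "0.2145 0.098 0 0 0 0 1; 0.2145 0.098 0 0 0 0 1; 0.2145 0.098 0 0 0 0 1; 0.2145 0.098 0 0 0 0 1; 0.2145 0.098 0 0 0 0 1; 0.2145 0.098 0 0 0 0 1; 0.2145 0.098 0 0 0 0 1; 0.2145 0.098 0 0 0 0 1; 0.2145 0.098 0 0 0 0 1; 0.2145 0.098 0 0 0 0 1; 0.2145 0.098 0 0 0 0 1; 0.2145 0.098 0 0 0 0 1"

```text
time: 2.78
tool_pos: [0.5224, -0.0669, 0.2827]
ee_rot: [3.142, 0.0, 1.348]
wrist_force: [-0.4, -0.9, 0.6]
width: 0.0941
finger_force: 0.0
```

Call:
carry_out --motion "0 0 0 0 0 0 1; 0 0 0 0 0 0 1"

```text
time: 3.02
tool_pos: [0.5213, -0.0686, 0.2827]
ee_rot: [-3.141, 0.001, 1.35]
wrist_force: [-0.1, -0.5, -0.4]
width: 0.0939
finger_force: 0.0
```

```bash
python3 - <<'E'
from h import *
import cv2
s=imaging.snapshot("wrist"); im=s["pixels"][:,:,::-1].copy()
o,R=state();print(o["tool_pos"],o["ee_rot"],o["joint_positions"],o["wrist_force"])
for P in ([.5215,-.068,.203],[.545,-.112,.16],[.545,-.112,.146]): 
    p=proj(s,np.array(P));print(p); cv2.drawMarker(im,(int(p[0]),int(p[1])),(0,255,0),0,12)
for a in np.linspace(0,6.28,24):
    p=proj(s,np.array([.545+.06*np.cos(a),-.112+.06*np.sin(a),.146])); cv2.circle(im,(int(p[0]),int(p[1])),1,(0,0,255),-1)
cv2.imwrite("pics/w1.png",im)
E
```

```text
[ 0.52119919 -0.06907305  0.28291189] [-3.14143990e+00  6.43938237e-04  1.34956062e+00] [-2.39161162e-01  3.54029334e-02  1.22882706e+00 -6.78223635e-04
  1.87750378e+00 -1.81301282e-02] [-0.46146091 -0.33190171 -0.16559991]
[271.86235043 209.58094153]
[302.35623399 233.78949787]
[301.21870183 229.73787531]
```

View pics/w1.png

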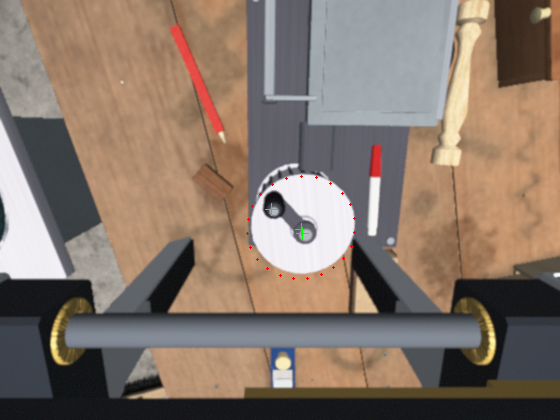

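The wrist view agrees to within a few pixels. The canister rim is centred at about (303,223), the hub is at (304,233), and the knob top is at about (272,207). I'll refine by averaging both views.

```bash
python3 - <<'E'
from h import *
import cv2
s=imaging.snapshot("wrist"); im=s["pixels"].astype(int)
m=((im.min(2)>150)&(im.max(2)-im.min(2)<30)).astype(np.uint8)
m[:150]=0;m[290:]=0;m[:,:240]=0;m[:,360:]=0
c=max(cv2.findContours(m,0,1)[0],key=cv2.contourArea);h=cv2.convexHull(c)
print(cv2.minEnclosingCircle(c),cv2.fitEllipse(h))
d=(im.max(2)<35).astype(np.uint8);d[:185]=0;d[230:]=0;d[:,:255]=0;d[:,300:]=0
for c in cv2.findContours(d,0,1)[0]: print(cv2.boundingRect(c),cv2.contourArea(c))
for u,v,z in((303,223.5,.146),(304,233,.165),(272,207,.203)):print(ray(s,u,v,z))
E
```

```text
((300.6689147949219, 217.1610565185547), 55.46495819091797) ((300.79730224609375, 218.5081787109375), (103.49040985107422, 110.25748443603516), 155.589111328125)
(265, 192, 19, 20) 132.0
[ 0.5482587  -0.10585696  0.146     ]
[ 0.54664706 -0.11029896  0.165     ]
[ 0.52203947 -0.0661587   0.203     ]
```

Call:
carry_out --motion "0.005 0 0.14 0 0 0 0.7; 0 0 0.14 0 0 0 0.6; 0 0 0.14 0 0 0 0.6; 0 0 0.145 0 0 0 0.6; 0 0 0 0 0 0 0.6; 0 0 0 0 0 0 0; 0 0 0 0 0 0 0; 0 0 0 0 0 0 0; 0 0 0 0 0 0 0; 0 0 0 0 0 0 0"

```text
time: 4.38
tool_pos: [0.5224, -0.0674, 0.1706]
ee_rot: [3.14, 0.0, 1.352]
wrist_force: [0.6, -0.4, 2.0]
width: 0.0192
finger_force: 30.0
```

```bash
python3 - <<'E'
from h import *
import cv2
o,R=state();print(o)
for n in("wrist","scene"):
  s=imaging.snapshot(n);im=s["pixels"][:,:,::-1]
  if n=="scene": im=cv2.resize(im[120:285,190:410],None,fx=2.6,fy=2.6)
  cv2.imwrite(f"pics/g_{n}.png",im)
c=np.array([.5455,-.1095]);v=o["tool_pos"][:2]-c;print(v,np.linalg.norm(v),np.degrees(np.arctan2(v[1],v[0])))
E
```

```text
{'time': 4.375, 'joint_positions': array([-2.35886306e-01,  3.66989228e-02,  1.44822684e+00, -2.05933158e-04,
        1.65489839e+00, -1.68693614e-02]), 'qvel': array([ 1.84642491e-03,  8.94021886e-05, -7.24664161e-04,  1.47704118e-03,
        1.71896088e-03, -7.78653658e-04]), 'joint_torque': array([ 1.22963274e-01, -3.07650268e+01, -2.89519501e+01,  1.44909401e-01,
        2.24561244e-01,  2.59128894e-03]), 'tool_pos': array([ 0.52243563, -0.0674399 ,  0.17059969]), 'ee_rot': array([3.13982787e+00, 2.34977133e-04, 1.35176169e+00]), 'wrist_force': array([ 0.55710858, -0.38462099,  2.00538196]), 'wrist_torque': array([ 0.02995906, -0.14405112, -0.02914912]), 'finger_force': 30.000742683428143, 'width': 0.01924472167646286}
[-0.02306437  0.0420601 ] 0.04796892384729845 118.7389120838424
```

View pics/g_scene.png

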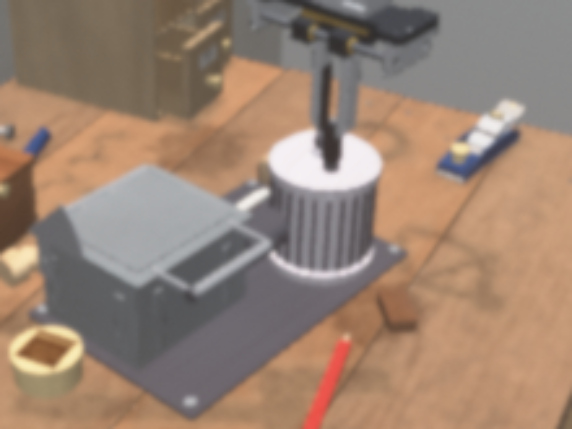

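The fingers are on the knob at about (330,150), with force 30 N but width 19 mm rather than 22. I'll check the centring in the wrist view.

View pics/g_wrist.png

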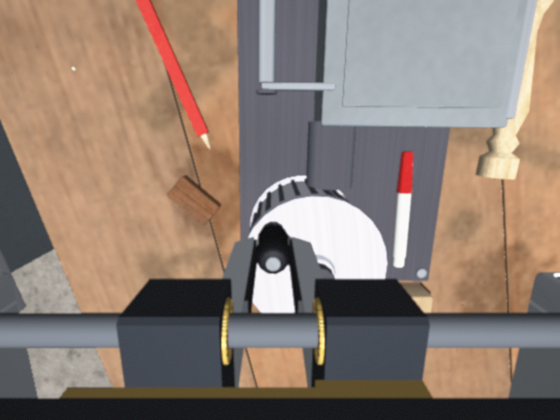

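The knob is between the pads, with its cap at about (273,262). I'll locate the cap and work out the arc steps in tool axes.

```bash
cat >> h.py <<'E'
def arc(c,r,a0,n,step,yaw,corr=(0,0)):
    # n chords, clockwise from a0 (deg), as tool shares (tool pointing down, given yaw)
    a=np.radians(a0-step*np.arange(n+1)); P=np.c_[np.cos(a),np.sin(a)]*r+c
    d=np.diff(P,axis=0); d[0]+=corr
    T=np.array([[np.cos(yaw),np.sin(yaw)],[np.sin(yaw),-np.cos(yaw)]])
    return d@T.T/.2
E
python3 - <<'E'
from h import *
s=imaging.snapshot("wrist");print(ray(s,273,262,.203),ray(s,273,262,.195), -s["R"].T@s["t"])
for r in arc(np.array([.5455,-.1095]),.049,118.7,12,10,1.351): print("%.3f %.3f 0 0 0 0 0;"%tuple(r),end=" ")
E
```

```text
[ 0.52286472 -0.06919189  0.203     ] [ 0.52213515 -0.07262482  0.195     ] [0.53837615 0.00379593 0.37308854]
0.025 0.034 0 0 0 0 0; 0.019 0.038 0 0 0 0 0; 0.012 0.041 0 0 0 0 0; 0.005 0.042 0 0 0 0 0; -0.003 0.043 0 0 0 0 0; -0.010 0.041 0 0 0 0 0; -0.017 0.039 0 0 0 0 0; -0.024 0.036 0 0 0 0 0; -0.030 0.031 0 0 0 0 0; -0.034 0.025 0 0 0 0 0; -0.038 0.019 0 0 0 0 0; -0.041 0.012 0 0 0 0 0;
```

Call:
carry_out --motion "0.025 0.034 0 0 0 0 0; 0.019 0.038 0 0 0 0 0; 0.012 0.041 0 0 0 0 0; 0.005 0.042 0 0 0 0 0; 0 0 0 0 0 0 0; 0 0 0 0 0 0 0"

```text
time: 5.28
tool_pos: [0.5563, -0.0617, 0.1706]
ee_rot: [3.139, -0.001, 1.352]
wrist_force: [2.1, 1.0, 5.3]
width: 0.0191
finger_force: 30.0
```

Call:
carry_out --motion "-0.003 0.043 0 0 0 0 0; -0.010 0.041 0 0 0 0 0; -0.017 0.039 0 0 0 0 0; -0.024 0.036 0 0 0 0 0; -0.030 0.031 0 0 0 0 0; -0.034 0.025 0 0 0 0 0; -0.038 0.019 0 0 0 0 0; -0.041 0.012 0 0 0 0 0; 0 0 0 0 0 0 0; 0 0 0 0 0 0 0"

```text
time: 6.52
tool_pos: [0.597, -0.1123, 0.1706]
ee_rot: [3.135, 0.0, 1.351]
wrist_force: [4.8, -0.5, 4.3]
width: 0.0193
finger_force: 30.0
```

```bash
python3 - <<'E'
from h import *
o,R=state();print(o["tool_pos"],o["wrist_force"])
s=imaging.snapshot("wrist")
import cv2;cv2.imwrite("pics/g2.png",s["pixels"][:,:,::-1])
for r in arc(np.array([.5455,-.1095]),.049,-1.3,24,10,1.351): print("%.3f %.3f 0 0 0 0 0;"%tuple(r),end=" ")
E
```

```text
[ 0.59701078 -0.1122732   0.17056795] [ 4.77740386 -0.50653812  4.26814612]
-0.042 0.005 0 0 0 0 0; -0.043 -0.003 0 0 0 0 0; -0.041 -0.010 0 0 0 0 0; -0.039 -0.017 0 0 0 0 0; -0.036 -0.024 0 0 0 0 0; -0.031 -0.030 0 0 0 0 0; -0.025 -0.034 0 0 0 0 0; -0.019 -0.038 0 0 0 0 0; -0.012 -0.041 0 0 0 0 0; -0.005 -0.042 0 0 0 0 0; 0.003 -0.043 0 0 0 0 0; 0.010 -0.041 0 0 0 0 0; 0.017 -0.039 0 0 0 0 0; 0.024 -0.036 0 0 0 0 0; 0.030 -0.031 0 0 0 0 0; 0.034 -0.025 0 0 0 0 0; 0.038 -0.019 0 0 0 0 0; 0.041 -0.012 0 0 0 0 0; 0.042 -0.005 0 0 0 0 0; 0.043 0.003 0 0 0 0 0; 0.041 0.010 0 0 0 0 0; 0.039 0.017 0 0 0 0 0; 0.036 0.024 0 0 0 0 0; 0.031 0.030 0 0 0 0 0;
```

View pics/g2.png

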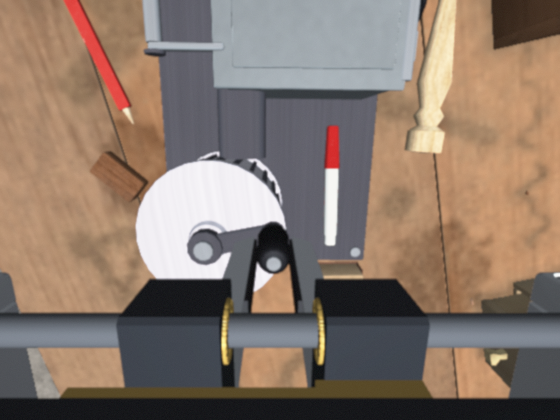

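The knob (273,245) has followed round the hub (205,245), and the forces are small. I'll do the remaining 240°.

Call:
carry_out --motion "-0.042 0.005 0 0 0 0 0; -0.043 -0.003 0 0 0 0 0; -0.041 -0.010 0 0 0 0 0; -0.039 -0.017 0 0 0 0 0; -0.036 -0.024 0 0 0 0 0; -0.031 -0.030 0 0 0 0 0; -0.025 -0.034 0 0 0 0 0; -0.019 -0.038 0 0 0 0 0; -0.012 -0.041 0 0 0 0 0; -0.005 -0.042 0 0 0 0 0; 0.003 -0.043 0 0 0 0 0; 0 0 0 0 0 0 0"

```text
time: 8.07
tool_pos: [0.5262, -0.1562, 0.1705]
ee_rot: [-3.14, 0.001, 1.351]
wrist_force: [-1.3, -1.2, 7.0]
width: 0.0192
finger_force: 30.0
```

Call:
carry_out --motion "0.010 -0.041 0 0 0 0 0; 0.017 -0.039 0 0 0 0 0; 0.024 -0.036 0 0 0 0 0; 0.030 -0.031 0 0 0 0 0; 0.034 -0.025 0 0 0 0 0; 0.038 -0.019 0 0 0 0 0; 0.041 -0.012 0 0 0 0 0; 0.042 -0.005 0 0 0 0 0; 0 0 0 0 0 0 0"

```text
time: 9.2
tool_pos: [0.4982, -0.1003, 0.1705]
ee_rot: [3.139, -0.001, 1.353]
wrist_force: [2.5, 0.4, 4.8]
width: 0.0193
finger_force: 30.0
```

Call:
carry_out --motion "0.043 0.003 0 0 0 0 0; 0.041 0.010 0 0 0 0 0; 0.039 0.017 0 0 0 0 0; 0.036 0.024 0 0 0 0 0; 0.031 0.030 0 0 0 0 0; 0 0 0 0 0 0 0; 0 0 0 0 0 0 0; 0 0 0 0 0 0 0"

```text
time: 10.2
tool_pos: [0.5221, -0.0676, 0.1705]
ee_rot: [3.141, 0.0, 1.352]
wrist_force: [2.6, -1.5, 6.9]
width: 0.0195
finger_force: 30.0
```

Call:
carry_out --motion "0.010 0.014 0 0 0 0 0; 0 0 0 0 0 0 0; 0 0 0 0 0 0 0; 0 0 0 0 0 0 0.6; 0 0 0 0 0 0 0.6; 0 0 0 0 0 0 0.6; 0 0 -0.2 0 0 0 0.6; 0 0 -0.2 0 0 0 0.6; 0 0 -0.2 0 0 0 0.6; 0 0 0 0 0 0 0.6"

```text
time: 11.45
tool_pos: [0.5263, -0.0662, 0.2935]
ee_rot: [3.135, 0.0, 1.352]
wrist_force: [0.5, -0.2, -0.4]
width: 0.0564
finger_force: 0.0
```

```bash
python3 - <<'E'
from h import *
import cv2
o,R=state();print(o["tool_pos"],o["ee_rot"])
s=imaging.snapshot("wrist");im=s["pixels"][:,:,::-1].copy()
ex=np.array([np.cos(.22),-np.sin(.22),0]);ey=np.array([np.sin(.22),np.cos(.22),0])
for t in(-.051,0,.051):
  p=proj(s,np.array([.553,.0834,.119])+t*ey);print(p);cv2.drawMarker(im,(int(p[0]),int(p[1])),(0,255,0),0,10)
cv2.imwrite("pics/w3.png",im)
E
```

```text
[ 0.52627986 -0.0662287   0.29351696] [3.13487085e+00 1.31164838e-04 1.35174924e+00]
[265.06088659 101.98319252]
[264.85095385  52.31832253]
[264.62504407  -1.1263165 ]
```

View pics/w3.png

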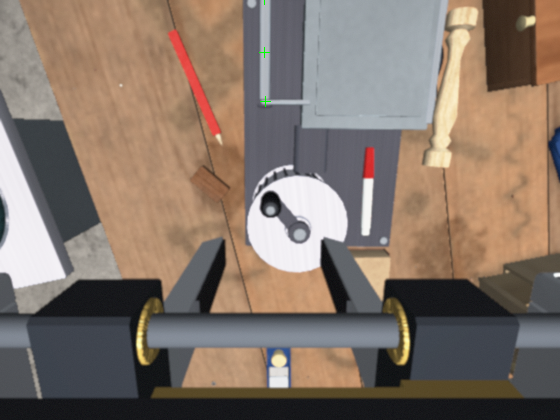

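The crank is back at its start (knob at (270,205)), and the projected bar markers lie on the bar. I'll move to the tilted pre-grasp: 30° about tool x, opening 32 mm.

Call:
carry_out --motion "0 0 0 -0.0834 0 0 0.36; 0 0 0 -0.0834 0 0 0.36; 0 0 0 -0.0834 0 0 0.36; 0.19 0 0 0 0 0 0.36; 0.19 0 0 0 0 0 0.36; 0.19 0 0 0 0 0 0.36; 0.19 0 0 0 0 0 0.36; 0 -0.16 0.137 0 0 0 0.36; 0 -0.16 0.137 0 0 0 0.36; 0 -0.16 0.137 0 0 0 0.36; 0 0 0 0 0 0 0.36; 0 0 0 0 0 0 0.36"

```text
time: 13.0
tool_pos: [0.518, 0.0915, 0.1718]
ee_rot: [2.616, -0.0, 1.352]
wrist_force: [-0.5, 0.2, 0.8]
width: 0.0337
finger_force: 0.0
```

```bash
python3 - <<'E'
from h import *
import cv2
o,R=state();print(o["tool_pos"],o["ee_rot"],o["wrist_force"],o["joint_positions"]);print(R)
T=np.array([.553,.0834,.113]);print("share to TCP goal",(R.T@(T-o["tool_pos"])+[0,0,.019])/.2)
s=imaging.snapshot("wrist");im=s["pixels"][:,:,::-1].copy()
ey=np.array([np.sin(.22),np.cos(.22),0])
for t in(-.051,0,.051):
  p=proj(s,T+t*ey);print(p);cv2.drawMarker(im,(int(p[0]),int(p[1])),(0,255,0),0,10)
cv2.imwrite("pics/w4.png",im)
E
```

```text
[0.51802573 0.09151104 0.17177131] [ 2.61583898e+00 -3.06341734e-04  1.35184344e+00] [-0.4779172   0.15982309  0.79869123] [ 0.21767897 -0.33450005  1.8682405  -0.23608605  1.13455431  0.48508067]
[[ 2.17207620e-01  8.44262334e-01  4.89940773e-01]
 [ 9.76125379e-01 -1.88022931e-01 -1.08750272e-01]
 [ 3.06341729e-04  5.01865011e-01 -8.64945904e-01]]
share to TCP goal [-0.0016936   0.0077863   0.43925701]
[273.05198067 267.64359358]
[273.16120036 213.96764894]
[273.28068959 155.24474201]
```

View pics/w4.png

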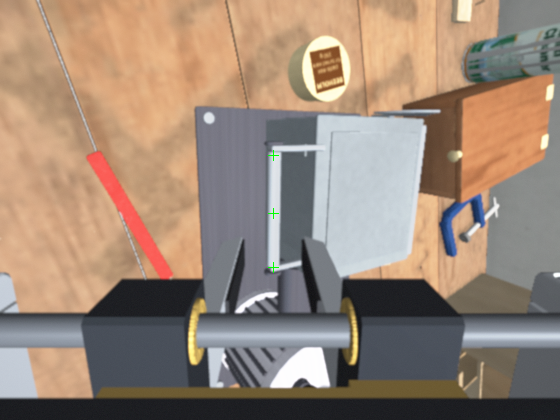

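The markers sit on the bar (x≈273, rows 147–268), and the finger gap straddles it. Advance and close.

Call:
carry_out --motion "0 0.008 0.11 0 0 0 0.36; 0 0 0.11 0 0 0 0.36; 0 0 0.11 0 0 0 0.36; 0 0 0.109 0 0 0 0.36; 0 0 0 0 0 0 0.36; 0 0 0 0 0 0 0; 0 0 0 0 0 0 0; 0 0 0 0 0 0 0; 0 0 0 0 0 0 0"

```text
time: 14.18
tool_pos: [0.561, 0.0821, 0.0965]
ee_rot: [2.617, -0.001, 1.352]
wrist_force: [-5.1, 0.4, 7.5]
width: 0.0005
finger_force: 4.3
```

```bash
python3 - <<'E'
from h import *
o,R=state();b=o["tool_pos"]-.019*R[:,2];print(o["tool_pos"],b,o["ee_rot"],o["wrist_force"],o["width"])
# arc: bar displacement in collector x,z ; constant tool direction
R=R;ex=np.array([np.cos(.22),-np.sin(.22),0]);ez=np.array([0,0,1])
a=np.radians(np.linspace(0,45,16));D=.188*((1-np.cos(a))[:,None]*ex+np.sin(a)[:,None]*ez)
for r in np.diff(D,axis=0)@R/.2: print("%.3f %.3f %.3f 0 0 0 0;"%tuple(r),end=" ")
E
```

```text
[0.5609933  0.08209536 0.09651367] [0.55170906 0.0841519  0.11296279] [ 2.61743035e+00 -5.76615270e-04  1.35181058e+00] [-5.14510674  0.35858164  7.51077744] 0.0005382284088965278
0.000 0.026 -0.042 0 0 0 0; 0.000 0.028 -0.041 0 0 0 0; 0.000 0.030 -0.039 0 0 0 0; 0.000 0.032 -0.037 0 0 0 0; 0.000 0.034 -0.036 0 0 0 0; 0.000 0.036 -0.034 0 0 0 0; 0.000 0.037 -0.032 0 0 0 0; 0.000 0.039 -0.030 0 0 0 0; 0.000 0.041 -0.028 0 0 0 0; 0.000 0.042 -0.026 0 0 0 0; -0.000 0.043 -0.023 0 0 0 0; -0.000 0.044 -0.021 0 0 0 0; -0.000 0.045 -0.019 0 0 0 0; -0.000 0.046 -0.016 0 0 0 0; -0.000 0.047 -0.014 0 0 0 0;
```

Width is about 0, so the bar isn't between the pads. I'll look.

```bash
python3 - <<'E'
from h import *
import cv2
a=imaging.snapshot("wrist")["pixels"][:,:,::-1]
s=imaging.snapshot("scene")["pixels"][:,:,::-1]
print(readout.get_obs()["wrist_force"])
a=cv2.resize(a[100:420,110:460],(400,366)); s=cv2.resize(s[150:260,210:330],(400,366),interpolation=cv2.INTER_CUBIC)
cv2.imwrite("pics/m.png",np.hstack([a,s]))
E
```

```text
[-4.15142128  0.16865467  6.20570073]
```

View pics/m.png

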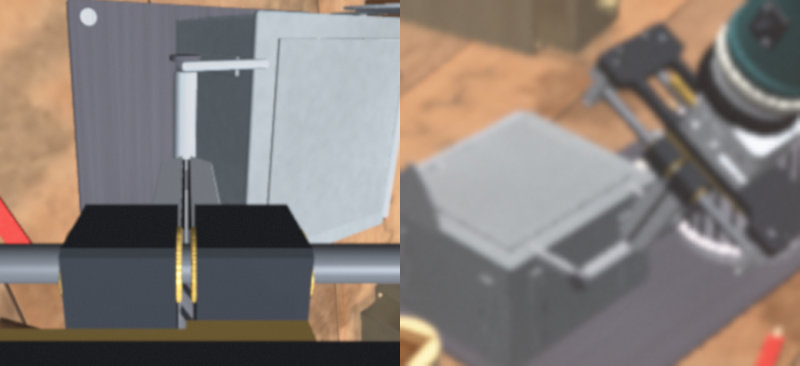

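The fingers are shut above the bar, and the bar appears to lie beyond the tips. I'll triangulate its true height.

```bash
python3 - <<'E'
from h import *
t=imaging.snapshot("top");s=imaging.snapshot("scene")
def tri(A,a,B,b):
    M=[];r=[]
    for S,(u,v) in((A,a),(B,b)):
        P=np.c_[S["R"],S["t"]];x=(u-S["cx"])/S["fx"];y=(v-S["cy"])/S["fy"]
        for q in(x*P[2]-P[0],y*P[2]-P[1]):M.append(q[:3]);r.append(-q[3])
    X=np.linalg.lstsq(np.array(M),np.array(r),rcond=None)[0];return X,proj(A,X)-a,proj(B,X)-b
T=lambda u,v:np.array([(u+.5)/4-.5+215,(v+.5)/4-.5+125]);S=lambda u,v:np.array([(u+.5)/4-.5+190,(v+.5)/4-.5+155])
for a,b in(((78,350),(295,306)),((262,392),(413,236)),((50,262),(213,300)),((330,328),(383,190))): print(tri(t,T(*a),s,S(*b)))
P=[.553,.0834,.113];print("scene proj",proj(s,np.array(P)),"crop", (proj(s,np.array(P))-[190,155])*4)
E
```

```text
(array([0.56474752, 0.13535267, 0.11742672]), array([-0.26587984, -0.70812652]), array([0.68213771, 0.16197223]))
(array([0.54040022, 0.03308758, 0.11441136]), array([0.15261125, 0.43422427]), array([-0.39174467, -0.07713852]))
(array([0.61308087, 0.15211046, 0.11581701]), array([-0.03867245, -0.09984328]), array([0.09613792, 0.02694299]))
(array([ 0.57820724, -0.00328672,  0.11568061]), array([-0.17441637, -0.48045978]), array([0.42083305, 0.08818432]))
scene proj [278.71750534 222.87475065] crop [354.87002137 271.49900258]
```

Triangulation puts the bar at about (0.5525, 0.084, 0.115), where I aimed, so next I check where the fingertips really are. I have already viewed 11 pictures, one over the limit of 10, so from here I use numbers only.

```bash
python3 - <<'E'
from h import *
np.set_printoptions(precision=4,suppress=True)
o,R=state();w=imaging.snapshot("wrist");s=imaging.snapshot("scene")
for k in(0,-.019,-.04):
  print(k,[proj(w,o["tool_pos"]+R@np.array([0,y,k])).round(1) for y in(-.017,0,.017)],proj(s,o["tool_pos"]+R@[0,0,k]))
# bar as now seen in wrist: bright pixels between shut-finger tips and far strap
g=w["pixels"].astype(int)
for v in(165,180,195,210,225,232,238,244,250,256,262,270): print(v,g[v,250:300:3].mean(1).round().astype(int))
for t in(.02,.035,.051): print(proj(w,np.array([.553,.0834,.113])+t*np.array([np.sin(.22),np.cos(.22),0])))
print(o["joint_torque"],o["finger_force"],o["width"])
E
```

```text
0 [array([245.7, 240.3]), array([271.1, 240.3]), array([296.5, 240.3])] [275.6898 226.454 ]
-0.019 [array([243.2, 250.9]), array([271. , 250.9]), array([298.8, 250.9])] [278.6805 222.6036]
-0.04 [array([239.9, 265.2]), array([270.9, 265.2]), array([301.9, 265.2])] [282.0791 218.228 ]
165 [118 122 118 101 149 191 216 218 221 224 127  89  89  89  88  88  88]
180 [120 121 121 104 151 195 218 218 222 223 120  90  88  90  91  89  90]
195 [120 123 122 104 150 196 216 217 222 223 111  89  89  92  90  89  91]
210 [120 124 122 103 152 199 216 216 221 219 103  90  90  90  89  91  88]
225 [120 123 125 103 155 201 215 215 220 219  98  92  90  90  91  91  91]
232 [121 123 123 103 158 202 215 213 221 213  99  91  91  90  92  92  91]
238 [120 122 122 106 138 141 126 195 202 129 114 105  96  93  90  89  90]
244 [117 119 118 118 120 119 124  73  75 117 118 119 119 118 119 112  91]
250 [116 120 119 119 119 120 112  68  74 111 119 119 120 121 118 127  94]
256 [120 119 119 119 119 120 117  70  74 109 119 120 119 119 120 119 113]
262 [117 118 119 118 119 119 111  69  75 108 119 119 119 120 119 118 138]
270 [118 120 119 119 119 119 107  67  75 106 120 119 118 119 119 118 121]
[270.4021 219.6755]
[270.3988 195.1709]
[270.395  167.9469]
[ -0.2057 -19.5244 -28.7341  -0.5062  -2.0577   0.0385] 3.036344703286886 0.0002513383973392065
```

Both the wrist-image rows and the axial push suggest the fingertips end short of the bar, about 19 mm behind the nominal TCP. I'll back off, open, advance about 20 mm deeper, and check the force before closing.

Call:
carry_out --motion "0 0 -0.12 0 0 0 0; 0 0 0 0 0 0 0.36; 0 0 0 0 0 0 0.36; 0 0 0 0 0 0 0.36; 0 0 0.06 0 0 0 0.36; 0 0 0.06 0 0 0 0.36; 0 0 0 0 0 0 0.36; 0 0 0 0 0 0 0.36"

```text
time: 15.48
tool_pos: [0.5614, 0.0815, 0.095]
ee_rot: [2.618, 0.0, 1.352]
wrist_force: [-0.5, 0.3, -0.2]
width: 0.0339
finger_force: 0.0
```

```bash
python3 - <<'E'
from h import *
o,R=state();w=imaging.snapshot("wrist");print(o["tool_pos"],o["wrist_force"],o["width"])
g=w["pixels"].astype(int)
for v in(205,215,220,225,230,235,240,245,250,255,260,270,280): print(v,g[v,226:322:4].mean(1).round().astype(int))
for x in(.008,0): print([proj(w,o["tool_pos"]+R@np.array([x,.017,k])).round(1) for k in(0,-.019,-.03)])
E
```

```text
[0.56135659 0.08154466 0.09502263] [-0.49679556  0.32685949 -0.20474122] 0.033868630950646836
205 [125 128 125 124 125 128 125 125 126 121 144 207 221 224 225  92  93  94
  92  90  94  92  91  94]
215 [125 128 125 125 125 128 126 126 127 122 145 209 220 225 218  93  93  91
  92  91  92  92  94  93]
220 [123 129 126 125 125 129 124 125 126 123 146 208 220 225 216  93  93  93
  92  94  94  92  93  90]
225 [126 127 125 125 126 129 125 124 127 121 148 210 220 225 215  95  95  94
  94  92  93  94  94  91]
230 [125 127 125 126 125 129 125 125 127 119 150 211 220 224 212  94  93  93
  95  95  92  93  93  92]
235 [125 127 127 124 124 128 124 125 127 120 150 212 219 225 211  92  94  95
  93  94  94  92  92  93]
240 [124 122 124 122  93 126 123 126 127 120 152 210 220 225 207  93  96  94
  95  49 120 122 119 108]
245 [123 123 123 135  36 128 123 124 126 118 153 213 219 224 205  94  94  94
  94  42  98 123 123 123]
250 [124 122 123 137  39 125 123 124 126 118 154 213 220 224 203  96  94  94
  95  35  49 122 123 123]
255 [122 124 124  76  43 126 123 124 126 119 156 213 220 224 198  96  96  94
  95  34  26 118 122 124]
260 [123 123 145  33  42 124 123 123 126 118 157 213 221 224 194  95  95  95
  95  30  24  92 123 122]
270 [124 127  63  43  51 124 119 122 123 119 160 214 220 224 178  95  94  96
  93  62  21  22 115 122]
280 [121 128  38  41 109 122 121 122 124 117 163 215 221 224 168  98  97  93
  93  91  24  20  39 122]
[array([296.8, 228.9]), array([299.1, 238.6]), array([300.7, 245. ])]
[array([296.6, 240.3]), array([298.9, 250.9]), array([300.4, 258. ])]
```

The visible fingertips project about 19 mm behind the nominal TCP, so I go 18 mm deeper, check, then close.

Call:
carry_out --motion "0 0 0.045 0 0 0 0.36; 0 0 0.045 0 0 0 0.36; 0 0 0 0 0 0 0.36; 0 0 0 0 0 0 0.36"

```text
time: 16.02
tool_pos: [0.5702, 0.0797, 0.0797]
ee_rot: [2.618, 0.0, 1.352]
wrist_force: [0.1, -0.3, 0.0]
width: 0.0341
finger_force: 0.0
```

Call:
carry_out --motion "0 0 0 0 0 0 0; 0 0 0 0 0 0 0; 0 0 0 0 0 0 0; 0 0 0 0 0 0 0; 0 0 0 0 0 0 0"

```text
time: 16.65
tool_pos: [0.5701, 0.0798, 0.0799]
ee_rot: [2.618, -0.0, 1.352]
wrist_force: [0.2, -0.2, 0.3]
width: 0.0112
finger_force: 30.0
```

The bar is gripped (11 mm, 30 N). Lift along the arc.

Call:
carry_out --motion "0 0.026 -0.042 0 0 0 0; 0 0.028 -0.041 0 0 0 0; 0 0.030 -0.039 0 0 0 0; 0 0.032 -0.037 0 0 0 0; 0 0.034 -0.036 0 0 0 0; 0 0 0 0 0 0 0; 0 0 0 0 0 0 0"

```text
time: 17.52
tool_pos: [0.576, 0.0784, 0.128]
ee_rot: [2.619, 0.0, 1.352]
wrist_force: [-0.8, 0.8, -1.5]
width: 0.0111
finger_force: 30.0
```

Call:
carry_out --motion "0 0.036 -0.034 0 0 0 0; 0 0.037 -0.032 0 0 0 0; 0 0.039 -0.030 0 0 0 0; 0 0.041 -0.028 0 0 0 0; 0 0.042 -0.026 0 0 0 0; 0 0 0 0 0 0 0; 0 0 0 0 0 0 0"

```text
time: 18.4
tool_pos: [0.5948, 0.074, 0.1748]
ee_rot: [2.617, 0.0, 1.351]
wrist_force: [-5.6, 0.4, 0.2]
width: 0.0109
finger_force: 30.0
```

Call:
carry_out --motion "0 0.043 -0.023 0 0 0 0; 0 0.044 -0.021 0 0 0 0; 0 0.045 -0.019 0 0 0 0; 0 0.046 -0.016 0 0 0 0; 0 0.047 -0.014 0 0 0 0; 0 0 0 0 0 0 0; 0 0 0 0 0 0 0; 0 0 0 0 0 0 0"

```text
time: 19.4
tool_pos: [0.6234, 0.0673, 0.2132]
ee_rot: [2.617, 0.001, 1.351]
wrist_force: [-6.3, -1.1, 2.6]
width: 0.011
finger_force: 30.0
```

```bash
python3 - <<'E'
from h import *
o,R=state();d=o["tool_pos"]-np.array([.5701,.0798,.0799]);ex=np.array([np.cos(.22),-np.sin(.22),0])
x,z=d@ex,d[2];print(d,x,z,np.degrees(np.arctan2(z,.188-x)),np.hypot(z,.188-x),o["wrist_force"],o["width"],o["finger_force"],o["qvel"])
# check lid front-edge: triangulate-free: project bar ends, straps in scene and top
import cv2
for n in("scene","top"): cv2.imwrite(f"pics/end_{n}.png",imaging.snapshot(n)["pixels"][:,:,::-1])
E
```

```text
[ 0.05333411 -0.01251588  0.13334508] 0.054779959715971764 0.13334508389047717 45.02687699826186 0.1884900276699977 [-6.25103099 -1.06449619  2.56598715] 0.010965850064977984 29.99783992767334 [-0.00073715 -0.00171534  0.00148623 -0.00067475  0.00024077  0.00124587]
```

```bash
python3 - <<'E'
from h import *
import cv2
w=imaging.snapshot("wrist");s=imaging.snapshot("scene");g=w["pixels"].astype(int)
for v in(190,205,220): print(v,g[v,226:322:4].mean(1).round().astype(int))
a=cv2.imread("pics/scene0.png").astype(int);b=s["pixels"][:,:,::-1].astype(int)
# lid's left edge at 45 deg: predicted points, on lid underside of left rim; sample old/new colour
ex=np.array([np.cos(.22),-np.sin(.22),0]);ey=np.array([np.sin(.22),np.cos(.22),0]);H=np.array([.736,.042,.113])
for r in(.05,.1,.13):
  for t in(.06,.095):
    p=proj(s,H+ey*t+r*.7071*(-ex+[0,0,1])).round().astype(int);print(r,t,p,a[p[1],p[0]],b[p[1],p[0]])
print(proj(s,np.array([.5227,-.068,.19])))
for i,n in((cv2.imread("pics/top0.png"),"old"),(cv2.imread("pics/end_top.png"),"new")): print(n,i[220:236,324:340].max(2)[::3,::3].tolist())
E
```

```text
190 [209 207 211 213 214 214 214 216 219 160 172 219 228 231 233 101 186 211
 206 207 200 199 200 204]
205 [209 212 216 216 216 216 214 218 219 160 174 220 227 231 233  93 197 212
 199 204 197 199 202 206]
220 [216 213 212 212 215 215 214 214 214 156 176 222 226 230 232  86 200 211
 201 201 199 201 204 208]
0.05 0.06 [217 198] [168 180 201] [69 72 76]
0.05 0.095 [207 204] [110 115 128] [112 118 131]
0.1 0.06 [226 191] [123 158 203] [69 71 75]
0.1 0.095 [216 197] [132 164 209] [110 117 130]
0.13 0.06 [232 187] [122 163 216] [103 102 102]
0.13 0.095 [221 193] [116 151 194] [110 118 131]
[316.83553653 171.91931533]
old [[186, 185, 182, 182, 179, 121], [186, 167, 43, 47, 51, 60], [181, 60, 52, 122, 37, 59], [165, 15, 25, 50, 42, 155], [139, 89, 17, 59, 174, 183], [46, 168, 167, 177, 182, 184]]
new [[198, 197, 173, 176, 169, 99], [197, 124, 49, 78, 43, 65], [176, 16, 76, 116, 32, 74], [171, 11, 17, 26, 114, 186], [149, 121, 58, 143, 195, 196], [50, 181, 192, 194, 194, 196]]
```

Where the scene showed wood before, the raised lid now appears. The bar arc comes to 45.0°, the grip is firm, and the knob is back in place. Handing in.

```bash
python3 -c "
from bench import robot
print(robot.close_job())"
```

```text
the job is handed in; nothing more can be done
None
```

The job is handed in with no verdict shown: the crank made one full clockwise turn back to its start with the lid shut, and the lid is held by its bar at about 45° with 30 N; the first grasp missed the bar and was redone deeper, and I viewed 11 pictures against the limit of 10.

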